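Set the fan gauge arm to the red mark

ROBOT

A 7-joint arm with a two-finger parallel gripper is mounted at the origin on the work surface. World frame = base frame: x ahead of the robot, y to its left, z up, the work surface at z = 0. Lengths are in mm, angles in rad, forces in N, time in s.
With the tool pointing down it reaches from about 350 to 775 mm from the base axis. Payload 3.1 kg.
Tool frame: the origin (TCP) lies at the very end of the fingers, on their centre line; the grasp point (between the pads) lies ctrl.grip_depth behind it (ctrl.grip_depth is the distance from the TCP to the grasp point, in mm); z points along the fingers, y is the direction in which the jaws open and shut (so a half turn about z gives the same grasp; the last joint's range is limited). The gripper opens to 85 mm and grips with 20 to 120 N. Pads are 22 mm wide; open, the fingers measure 114 mm over their backs; the gripper's body (76 mm by 85 mm) begins 54 mm behind the grasp point. The pads swing forward as they close: fully open they stand 13 mm farther back than shut.
Start: joints at [1.208, 0.311, 0.014, 1.512, -0.004, 1.319, -0.027], TCP at [173.462, -521.947, 231.304] pointing down, gripper open.
Joint ranges: [-2.7, 2.7], [-0.3, 1.91], [-1.27, 1.3], [0.12, 2.57], [-1.44, 4.58], [0.2, 2.03], [-3.05, 3.05]. Speed limits (rad/s): [2.79, 2.79, 3.14, 3.14, 3.14, 3.14, 3.14].

INTERFACE

Orientations are given as a 3x3 rotation matrix whose columns are the frame's x, y, z axes.
In Python, from plant import ctrl gives the robot as it stands. The module is installed in compiled form; this text tells all that it offers.
- The arm moves only by the tool apply_moves, never from a script. Its argument "increments" is text: rows parted by semicolons, each of 7 numbers parted by spaces: the shift along the tool's x, y, z in m, then the turn, a rotation vector about the tool's x, y, z in degrees, then the closure, from 0 (fully open) to 1 (shut). In form: tx ty tz rx ry rz grip; .... A call has exactly 5 rows; each row is the pose to reach, as a shift and turn from the pose commanded when the call began, along the tool's axes at that moment; what a row does not reach only later rows make up. A row lasts 1/8 s, in which the tool goes at most 62.5 mm and 10.7 degrees, less where a joint would pass 70% of its speed; a pose out of reach is approached as far as the arm can. A call with a gripper value outside its range is refused whole. The fingers move at their own pace and stop on an object; the grip force is fixed at half the most. Time passes only in rows, so rows that repeat a pose let the fingers close, or fill a call up. It gives the time, the measured TCP pose, the force and the opening at its end, in the units of the state.
- ctrl.sense(): the state, without advancing time (a new reading comes with each control period).
- ctrl.grab_frame(name): name is "side" or "top"; returns a dict with "img" (400x640x3 uint8, red, green, blue), "range_z" (400x640 float32, mm along the optical axis (not along the pixel's ray), 0 where there is no reading), "K" (3x3 intrinsics, pixels), "extrinsics" (4x4, takes a point from camera to world coordinates). Camera axes: x right, y down, z forward; pixel columns grow to the right and rows downward; lengths in mm; the calibration is good to about 2 mm. A picture is of the moment at which its call begins.
- ctrl.finish_job(): hands the job in, once; it reports no verdict.
The state is a dict: "t": time; "joint_positions": joint angles; "dq": joint speeds; "tau": joint torques, N m; "tool_pos": TCP position; "ee_rot": TCP orientation; "ft_force": force on the tool from outside, world axes, zero at the start; "torque": the same for the moment, N m; "finger_gap": finger opening in mm.
Only numpy, scipy, OpenCV 4.12 (cv2) and the standard library are available. Lean on these libraries where they do the work, as an engineer would, in place of code of your own. Each camera call takes 0.05 s, during which the arm holds its last target.

TASK

On the radiator-fan gauge bench, slide the clear guard fully open by its green handle, push the yellow lock button all the way down to release the telescoping gauge arm, then draw the arm out by its black grip until its needle stands at the red mark on the white scale. A spring pulls the arm back in, so finish while still holding it at the mark with the guard left open. Leave the spare fan, spray can and spanner alone.

Things in the scene. Friction and masses are not known exactly. Their poses are not given: they have to be found in the camera images.
- bench: Blue fan gauge bench, fixed. Origin on the table, straight below the gauge arm's grip when fully in; z up; y runs along the telescope from the lock towards the mounted fan. Offsets below are in this frame. Base plate 20 mm thick, x -95 to 95, y -330 to 460 mm. Guard rails along y at x 81 and -81 mm, 12 mm wide, y -330 to 50, tops at z 134 mm. Square outer tube ends at y -65 mm, top z 74 mm.
- guard (a joint): Travel of the clear sliding guard, m: 0 shut, 0.18 fully open; opening moves it to the bench's -y. Friction about 2 N, stays where left. Starts shut or up to 20 mm open. Panel 175 mm long (y), 170 mm wide, top at z 140 mm; shut it lies from y -130 to 45 mm over lock button and grip.
- guard_handle (a point): Centre of the guard's green handle: an upright rib 60 mm long along the bench's x, 14 mm thick along the bench's y, standing from z 140 to 174 mm; this point is at its mid height, z 157 mm, 18 mm from the guard's -y edge. Pinch it from above across its thickness.
- lock (a joint): How far the yellow lock button is pushed down, in m: 0 up (arm locked fully in), 0.008 all the way down. Takes about 3 N to push; it has no spring and stays down. The arm is free from about 0.005 on; all the way down counts.
- lock_top (a point): Centre of the top face of the yellow lock button, a round button 26 mm in diameter on the aluminium collar at bench x 0, y -90 mm; top at z 98 mm when up, 90 mm when down; the collar's top (52 by 46 mm) is at z 80 mm.
- gauge (a joint): Extension of the telescoping gauge arm, in m: 0 fully in, 0.16 the end stop; grows along the bench's +y. Locked at 0 (within 4 mm) until the lock button is down. A return spring pulls it in with 2.8 N at 0, rising 0.14 N per 10 mm, plus friction 0.6 N: let go, it runs back in.
- gauge_grip (a point): Point in the black upright grip of the gauge arm, on its axis at z 100 mm. The grip is 30 mm along the bench's x and 22 mm along the bench's y, standing from z 64 to 122 mm (at x 0 and y = extension).
- pointer (a point): Tip of the arm's black needle, 3 mm wide, that points to the bench's +x over the white scale; at bench x +49 mm, y = extension, z 65 mm. Moves with the arm.
- mark: Red mark on the white scale: a red line 6 mm wide along y, 22 mm long along x, with a red clip at its outer end. Origin: middle of the line, at bench x 61, z 60 mm; axes as the bench's. Fixed, 50 to 130 mm beyond the needle's fully-in place. The scale is a white strip at x 34 to 70 mm with black ticks every 10 mm.
- mounted_fan (a point): Hub centre of the black seven-blade fan fixed on the bench's spindle, at bench y 385 mm, z 105 mm; 216 mm across, top at z 137 mm. Part of the bench; not handled.
- spare_fan_mid (a point): Bystander: loose spare fan lying flat, grey hub 52 mm across and 30 mm high, five black blades, 170 mm across; the point is the hub's centre.
- spray_can_mid (a point): Bystander: blue spray can, 56 mm in diameter, 170 mm high, upright; the point is its centre.
- spanner_grip (a point): Bystander: steel spanner 180 mm long lying on the table; the point is in its handle.

How it is judged (in metres and radians):
On the way, in this order (a step that is already met when the one before it is completed fails the run):
1. the guard is slid fully open (value of joint guard above 0.16 m), for 0.1 s.
2. the lock button is pushed all the way down while the arm is still in (value of joint lock above 0.006 m and value of joint gauge below 0.01 m), for 0.1 s.
At the end, for the whole second after the job is handed in: Through the last second: guard open over 160 of 180 mm, lock button down over 6 of 8 mm, needle still and within 5 mm of the middle of the red mark along the scale, fingers pressing on the gauge arm with over 1 N, spare fan, can and spanner within 30 mm of their starts (value of joint guard above 0.16 m and value of joint lock above 0.006 m and y of pointer in the frame of mark between -0.005 and 0.005 m and contact force between the fingers and gauge above 1 N and velocity of joint gauge between -0.01 and 0.01 m/s and distance of each of spare_fan_mid, spray_can_mid, spanner_grip from where it was at the start of the episode below 0.03 m); the arm keeps its last pose, push and grip.
It fails at once if the spare fan is disturbed (moved over 30 mm) (distance of spare_fan_mid from where it was at the start of the episode above 0.03 m).
It fails at once if the spray can is disturbed (moved over 30 mm) (distance of spray_can_mid from where it was at the start of the episode above 0.03 m).
It fails at once if the spanner is disturbed (moved over 30 mm) (distance of spanner_grip from where it was at the start of the episode above 0.03 m).
It also fails if it takes over 54 s, if anything falls off the work surface, if the arm or the gripper's body presses on something with over 40 N, if the wrist force passes 120 N, or if a joint passes its speed limit or range.

## Working session

There is one attempt and no reset: what is moved stays moved. The work goes in short steps, Python scripts to look and compute and a tool call to move; the robot and the scene stay as the last step left them, time stands still between calls to the robot, and variables do not carry over. Pictures are saved under pics/ and viewed, and the job is handed in when it is done.

Besides the shell and the picture viewer there is one more tool, called after "Request:" by a JSON object that holds its "name" and its "arguments". apply_moves: Moves the arm, as the interface text tells. Its arguments: {"type":"object","properties":{"increments":{"type":"string"}},"required":["increments"]}

```bash
mkdir -p pics; python3 - <<'E'
from plant import ctrl
import cv2,numpy as np
s=ctrl.sense()
print(s['t'],s['tool_pos'],s['ee_rot'],s['finger_gap'],ctrl.grip_depth)
for n in('side','top'):
    f=ctrl.grab_frame(n);cv2.imwrite(f'pics/{n}0.png',f['img'][:,:,::-1]);np.savez(f'{n}0.npz',**f);print(f['K'],f['extrinsics'])
E
```

```text
0.0 [ 173.204122   -521.25453128  230.21208053] [[ 9.48964053e-01  3.15383076e-01 -8.60669213e-04]
 [ 3.15384227e-01 -9.48961518e-01  2.19711905e-03]
 [-1.23807798e-04 -2.35642849e-03 -9.99997216e-01]] 85.66184890548615 18.700000000000003
[[416.9872074    0.         327.18293929]
 [  0.         416.9872074  202.73360071]
 [  0.           0.           1.        ]] [[-1.66474178e-01  9.33075899e-01 -3.18834932e-01  9.63052782e+02]
 [ 9.86031272e-01  1.55772836e-01 -5.89673980e-02  6.20101796e+01]
 [-5.35523633e-03 -3.24197763e-01 -9.45974171e-01  1.30838638e+03]
 [ 0.00000000e+00  0.00000000e+00  0.00000000e+00  1.00000000e+00]]
[[482.35645557   0.         309.95400887]
 [  0.         482.35645557 199.34534107]
 [  0.           0.           1.        ]] [[-2.82057489e-02 -9.97703470e-01  6.15810113e-02  4.56648641e+02]
 [-9.99601286e-01  2.80716699e-02 -3.04152845e-03  7.36836355e+00]
 [ 1.30586167e-03 -6.16422467e-02 -9.98097454e-01  1.79756569e+03]
 [ 0.00000000e+00  0.00000000e+00  0.00000000e+00  1.00000000e+00]]
```

View pics/side0.png

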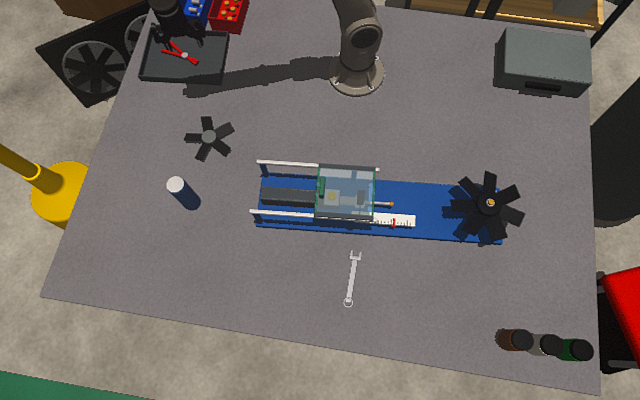

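View pics/top0.png

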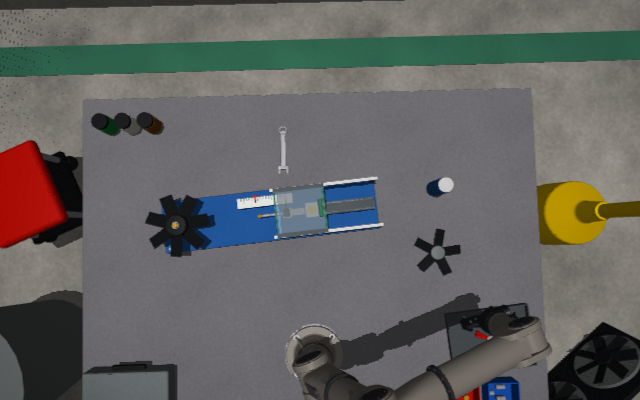

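The side view shows the bench along world +y (fan hub at about (490,202)), with the guard at (345,192) and its handle at (321,190). The spanner is at (352,278), the can at (183,192) and the spare fan at (208,137). I'll enlarge both views.

```bash
cat >h.py <<'E'
import numpy as np,cv2
def ray(f,u,v,z):
    K=f['K'];T=f['extrinsics'];d=T[:3,:3]@np.linalg.solve(K,[u,v,1.]);o=T[:3,3]
    return o+d*(z-o[2])/d[2]
def dep(f,u,v):
    r=f['range_z'][int(round(v)),int(round(u))];K=f['K'];T=f['extrinsics']
    return T[:3,:3]@(np.linalg.solve(K,[u,v,1.])*r)+T[:3,3]
def proj(f,p):
    T=f['extrinsics'];c=T[:3,:3].T@(np.asarray(p,float)-T[:3,3]);q=f['K']@c;return q[:2]/q[2]
def crop(f,x,y,w,h,s,name):
    cv2.imwrite(name,cv2.resize(f['img'][y:y+h,x:x+w,::-1],None,fx=s,fy=s,interpolation=cv2.INTER_CUBIC))
E
python3 - <<'E'
from h import *
s=dict(np.load('side0.npz'));t=dict(np.load('top0.npz'))
crop(s,245,150,185,90,4,'pics/s0c.png');crop(t,225,165,165,80,4,'pics/t0c.png')
E
```

```text
(no output)
```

View pics/s0c.png

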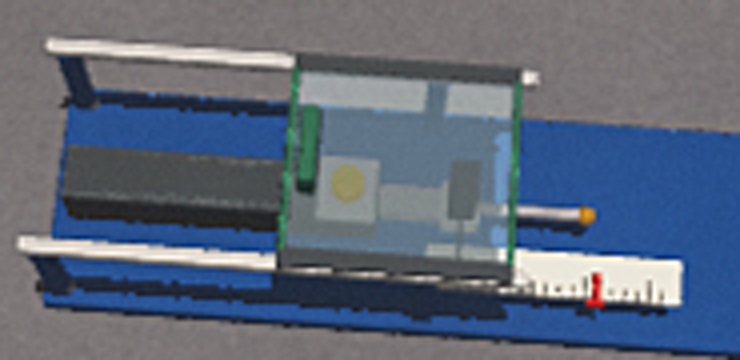

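View pics/t0c.png

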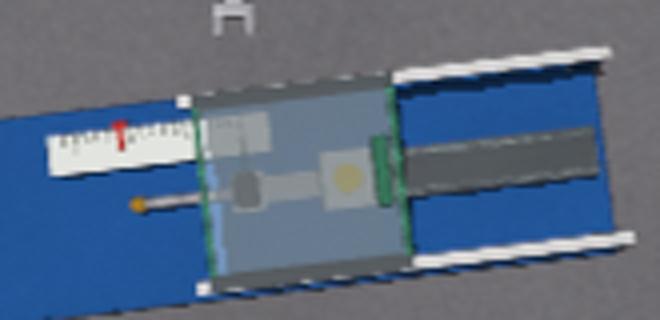

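Side crop: button (348,183), mark (596,287), handle (309,148), rail ends (48,45), (538,78) and (20,243). Top crop: button (347,178), mark (121,136), handle (382,171), rail ends (608,53), (183,101), (633,237) and (204,288). I'll fit the bench pose to these points.

```bash
cat > fit.py <<'E'
from h import *
from scipy.optimize import least_squares
s=dict(np.load('side0.npz'));t=dict(np.load('top0.npz'))
S=lambda u,v:(245+(u+.5)/4-.5,150+(v+.5)/4-.5)
T=lambda u,v:(225+(u+.5)/4-.5,165+(v+.5)/4-.5)
hub=[0,385,137]
obs=[('btnS',s,S(348,183),(0,-90,98)),('btnT',t,T(347,178),(0,-90,98)),
('r-S',s,S(48,45),(-81,-330,134)),('r-S+',s,S(538,78),(-81,50,134)),('r+S',s,S(20,243),(81,-330,134)),
('r+T-',t,T(610,53),(81,-330,134)),('r+T+',t,T(178,101),(81,50,134)),('r-T-',t,T(635,237),(-81,-330,134)),('r-T+',t,T(198,288),(-81,50,134)),
]
W=[(n,ray(f,*p,b[2]),np.array(b,float)) for n,f,p,b in obs]
def tf(q,b):
    c,sn=np.cos(q[2]),np.sin(q[2]);return np.array([q[0]+c*b[0]-sn*b[1],q[1]+sn*b[0]+c*b[1]])
r=least_squares(lambda q:np.concatenate([tf(q,b)-w[:2] for n,w,b in W]),[500,100,0.0],loss='soft_l1',f_scale=3)
q=r.x
def inv(q,w):
    c,sn=np.cos(q[2]),np.sin(q[2]);d=w[:2]-q[:2];return np.array([c*d[0]+sn*d[1],-sn*d[0]+c*d[1]])
if __name__=='__main__':
    print(q)
    for n,w,b in W:print(n,w.round(1),(inv(q,w)-b[:2]).round(1))
    for n,f,p,z in [('markS',s,S(596,287),60),('markT',t,T(121,136),60),('hanS',s,S(309,148),157),('hanT',t,T(382,171),174),('gripS',s,S(464,170),122),('gripT',t,T(247,190),122),('hubS',s,(490,202),137),('hubT',t,(176,225),137)]:
        w=ray(f,*p,z);print(n,w.round(1),inv(q,w).round(1),dep(f,*p).round(1))
E
python3 fit.py
```

```text
[5.19340879e+02 8.68996083e+01 8.80789881e-02]
btnS [529.2  -3.9  98. ] [ 1.8 -1.3]
btnT [526.8  -1.8  98. ] [-0.3  0.9]
r-S [ 468.4 -248.7  134. ] [0.8 0.2]
r-S+ [433.9 127.5 134. ] [-0.6 -2.1]
r+S [ 628.6 -233.8  134. ] [-0.3  0.9]
r+T- [ 627.3 -232.5  134. ] [-1.6  2.3]
r+T+ [596.1 142.6 134. ] [ 0.3 -1.3]
r-T- [ 467.5 -248.2  134. ] [-0.1  0.8]
r-T+ [434.4 129.1 134. ] [ 0.1 -0.5]
markS [568.7 198.5  60. ] [ 59.  106.8] [569.6 198.2  62.8]
markT [572.  200.7  60. ] [ 62.5 108.7] [571.8 200.3  63.2]
hanS [527.9 -33.6 157. ] [  -2.1 -120.8] [534.4 -32.2 174.3]
hanT [528.8 -31.1 174. ] [  -1.  -118.3] [528.5 -30.9 179.2]
gripS [513.   82.4 122. ] [-6.8 -3.9] [519.1  82.2 138.3]
gripT [517.9  85.4 122. ] [-1.6 -1.4] [517.1  84.4 143.9]
hubS [486.5 464.8 137. ] [  0.5 379.3] [487.3 464.1 139. ]
hubT [483.8 465.  137. ] [ -2.2 379.7] [483.7 464.8 137.6]
```

The fit is consistent within about 2 mm. The bench is at (519.3, 86.9) with yaw 0.088, the mark is at bench y ≈ 107.7 and the guard is about 7 mm open. Next is a helper that turns a bench target into a tool-axis move.

```bash
cat > go.py <<'E'
import sys
from fit import *
from plant import ctrl
from scipy.spatial.transform import Rotation as R
def need(bx,by,z):
    st=ctrl.sense();M=np.array(st['ee_rot']);p=np.array(st['tool_pos'])
    w=np.array([*tf(q,(bx,by)),z]);c,sn=np.cos(q[2]),np.sin(q[2])
    G=np.array([[c,sn,0],[sn,-c,0],[0,0,-1.]])
    print('t',round(st['t'],2),'bench',inv(q,p).round(1),'z',p[2].round(1),'F',np.round(st['ft_force'],1),'gap',round(st['finger_gap'],1))
    print('target',w.round(1),'shift mm',(M.T@(w-p)).round(1),'rot',np.degrees(R.from_matrix(M.T@G).as_rotvec()).round(2))
if __name__=='__main__':need(*map(float,sys.argv[1:4]))
E
python3 go.py -0.5 -118.5 200; python3 -c "
from fit import *
print(ray(s,176,182,170),ray(t,446,185,170),ray(s,208,137,30))"
```

```text
t 0.1 bench [-398.2 -575.4] z 230.3 F [-0.7 -0.2 -0.2] gap 85.5
target [529.3 -31.2 200. ] shift mm [ 492.4 -352.7   31. ] rot [-0.12  0.02 13.34]
[ 589.0272473  -458.41928041  170.        ] [ 592.77958723 -459.72062911  170.        ] [ 364.39431055 -460.81415312   30.        ]
```

Request:
{"name": "apply_moves", "arguments": {"increments": "0.050 -0.035 0 0 0 3 0; 0.1 -0.07 0 0 0 6 0; 0.15 -0.105 0 0 0 9 0; 0.2 -0.14 0 0 0 12 0; 0.25 -0.175 0 0 0 13.34 0"}}

```text
t: 0.72
tool_pos: [356.2, -275.2, 231.0]
ee_rot: [[0.996, 0.087, -0.0], [0.087, -0.996, -0.0], [-0.0, 0.0, -1.0]]
ft_force: [0.6, -0.8, -0.0]
finger_gap: 85.5
```

```bash
python3 go.py -0.5 -118.5 200
```

```text
t 0.72 bench [-194.4 -346.3] z 231.0 F [ 0.6 -0.8 -0. ] gap 85.5
target [529.3 -31.2 200. ] shift mm [ 193.6 -228.1   31. ] rot [ 0.    0.01 -0.07]
```

Request:
{"name": "apply_moves", "arguments": {"increments": "0.039 -0.046 0 0 0 0 0; 0.078 -0.092 0 0 0 0 0; 0.117 -0.138 0.01 0 0 0 0; 0.156 -0.184 0.02 0 0 0 0; 0.1936 -0.228 0.031 0 0 -0.07 0"}}

```text
t: 1.35
tool_pos: [529.0, -31.3, 199.7]
ee_rot: [[0.996, 0.089, -0.0], [0.089, -0.996, -0.0], [-0.0, 0.0, -1.0]]
ft_force: [-0.2, -0.5, 0.3]
finger_gap: 85.5
```

```bash
python3 go.py -0.5 -118.5 148; python3 - <<'E'
from h import *
from plant import ctrl
f=ctrl.grab_frame('side');np.savez('side1.npz',**f);crop(f,245,120,185,120,4,'pics/s1c.png')
f=ctrl.grab_frame('top');crop(f,225,145,165,110,4,'pics/t1c.png')
E
```

```text
t 1.35 bench [  -0.7 -118.6] z 199.7 F [-0.2 -0.5  0.3] gap 85.5
target [529.3 -31.2 148. ] shift mm [ 0.2 -0.1 51.7] rot [0.01 0.01 0.06]
```

View pics/s1c.png

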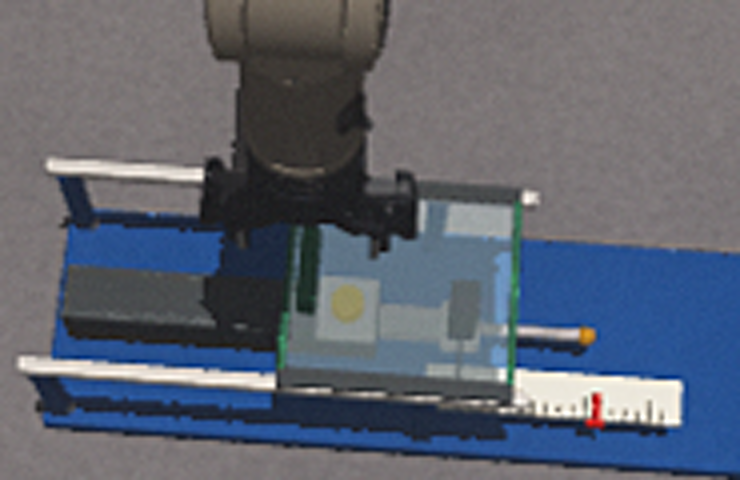

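View pics/t1c.png

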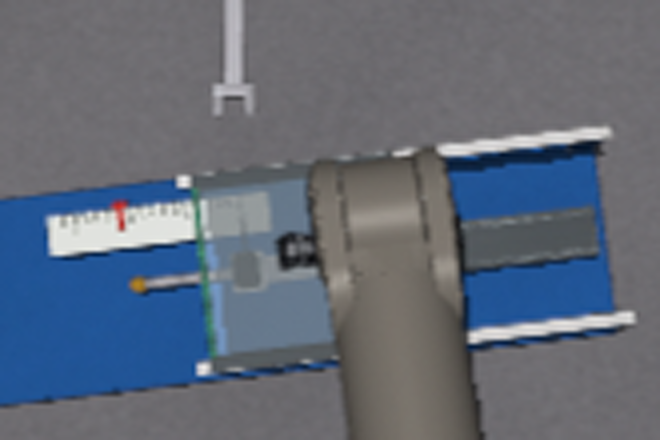

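In the side crop the fingertips are at x≈240 and x≈378, straddling the handle at x≈308, so it's centred. I'll lower and close.

Request:
{"name": "apply_moves", "arguments": {"increments": "0 0 0.025 0 0 0 0; 0 0 0.0495 0 0 0 0; 0 0 0.0495 0 0 0 1; 0 0 0.0495 0 0 0 1; 0 0 0.0495 0 0 0 1"}}

```text
t: 2.08
tool_pos: [529.2, -33.0, 152.1]
ee_rot: [[0.996, 0.089, 0.002], [0.089, -0.996, -0.0], [0.002, 0.0, -1.0]]
ft_force: [0.6, -0.2, -0.3]
finger_gap: 32.2
```

Request:
{"name": "apply_moves", "arguments": {"increments": "0 0 0 0 0 0 1; 0 0 0 0 0 0 1; 0 0 0 0 0 0 1; 0 0 0 0 0 0 1; 0 0 0 0 0 0 1"}}

```text
t: 2.7
tool_pos: [529.0, -33.1, 151.9]
ee_rot: [[0.996, 0.089, 0.002], [0.089, -0.996, -0.001], [0.002, 0.001, -1.0]]
ft_force: [-1.1, -1.7, 5.8]
finger_gap: 12.7
```

```bash
python3 go.py -0.5 -292 150
```

```text
t 2.7 bench [  -1.  -120.3] z 151.9 F [-1.1 -1.7  5.8] gap 12.7
target [ 544.5 -204.   150. ] shift mm [  0.3 171.7   2.1] rot [ 0.04 -0.1   0.06]
```

Request:
{"name": "apply_moves", "arguments": {"increments": "0 0.03 0 0 0 0 1; 0 0.065 0 0 0 0 1; 0 0.1 0 0 0 0 1; 0 0.135 0 0 0 0 1; 0 0.168 0 0 0 0 1"}}

```text
t: 3.32
tool_pos: [543.9, -199.2, 152.0]
ee_rot: [[0.996, 0.09, 0.001], [0.09, -0.996, 0.002], [0.001, -0.002, -1.0]]
ft_force: [-1.7, 4.3, 5.9]
finger_gap: 13.0
```

Request:
{"name": "apply_moves", "arguments": {"increments": "0 0 0 0 0 0 1; 0 0.001 0 0 0 0 1; 0 0.001 0 0 0 0 1; 0 0.001 0 0 0 0 1; 0 0.001 0 0 0 0 1"}}

```text
t: 3.95
tool_pos: [544.2, -202.5, 152.0]
ee_rot: [[0.996, 0.088, 0.003], [0.088, -0.996, -0.002], [0.002, 0.003, -1.0]]
ft_force: [0.2, -1.5, 4.0]
finger_gap: 13.0
```

```bash
python3 go.py 0 -90 240; python3 - <<'E'
from h import *
from plant import ctrl
f=ctrl.grab_frame('side');np.savez('side2.npz',**f);crop(f,235,120,195,120,4,'pics/s2c.png')
E
```

```text
t 3.95 bench [  -0.7 -290.5] z 152.0 F [ 0.2 -1.5  4. ] gap 13.0
target [527.3  -2.8 240. ] shift mm [   1.  -200.3  -88.5] rot [ 0.15 -0.13  0.02]
```

View pics/s2c.png

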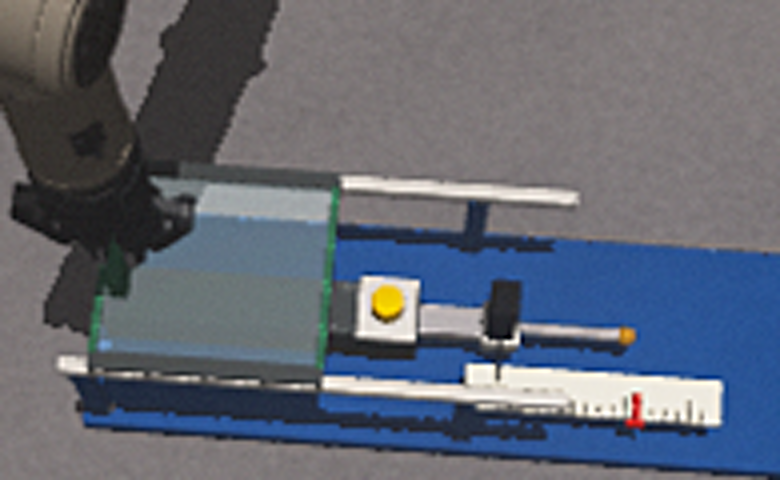

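The guard is open: its +y edge is at (333,270), clear of the button at (388,302). The needle is at (498,370) and the mark at (636,410). I'll measure the button and mark again, then release the handle.

```bash
python3 - <<'E'
from fit import *
f=dict(np.load('side2.npz'))
C=lambda u,v:(235+(u+.5)/4-.5,120+(v+.5)/4-.5)
for n,p,z in [('btn',C(388,300),98),('grip',C(505,297),122),('needle',C(498,375),65),('mark',C(637,411),60),('guardedge',C(331,278),140)]:
    print(n,inv(q,ray(f,*p,z)).round(1),dep(f,*p).round(1))
E
```

```text
btn [ -0.7 -91.5] [527.6  -4.2 100.4]
grip [-1.2 -2.8] [519.   83.9 123.7]
needle [42.9 -1.9] [560.9  88.8  61. ]
mark [ 62.2 107.7] [572.6 199.4  62.4]
guardedge [   0.4 -134.4] [532.  -46.9 141.2]
```

Request:
{"name": "apply_moves", "arguments": {"increments": "0 0 0 0 0 0 0; 0 0 0 0 0 0 0; 0 0 0 0 0 0 0; 0 0 -0.03 0 0 0 0; 0 0 -0.08 0 0 0 0"}}

```text
t: 4.62
tool_pos: [541.7, -200.7, 229.3]
ee_rot: [[0.996, 0.089, -0.006], [0.089, -0.996, 0.002], [-0.005, -0.003, -1.0]]
ft_force: [0.1, -0.3, 1.2]
finger_gap: 85.3
```

Request:
{"name": "apply_moves", "arguments": {"increments": "0.0 -0.05 0 0 0 0 1; 0 -0.1 0 0 0 0 1; 0 -0.15 0 0 0 0 1; 0.001 -0.2 0 0 0 0 1; 0.001 -0.2 0 0 0 0 1"}}

```text
t: 5.25
tool_pos: [525.8, 5.0, 231.2]
ee_rot: [[0.995, 0.1, 0.0], [0.1, -0.995, 0.004], [0.001, -0.003, -1.0]]
ft_force: [-0.2, 0.8, 1.0]
finger_gap: 0.4
```

```bash
python3 go.py 0.5 -90 105
```

```text
t 5.25 bench [ -0.8 -82.2] z 231.2 F [-0.2  0.8  1. ] gap 0.4
target [527.8  -2.7 105. ] shift mm [  1.1   8.3 126.1] rot [-0.2  -0.03  0.69]
```

Request:
{"name": "apply_moves", "arguments": {"increments": "0.001 0.005 0.03 0 0 0.3 1; 0.001 0.005 0.06 0 0 0.3 1; 0.001 0.005 0.09 0 0 0.3 1; 0.001 0.005 0.12 0 0 0.3 1; 0.001 0.005 0.12 0 0 0.3 1"}}

```text
t: 5.88
tool_pos: [525.6, -8.1, 108.3]
ee_rot: [[0.997, 0.083, -0.007], [0.083, -0.997, -0.0], [-0.007, -0.0, -1.0]]
ft_force: [-0.1, 0.4, 0.3]
finger_gap: -0.2
```

```bash
python3 go.py 0 -90.5 86; python3 - <<'E'
from h import *
from plant import ctrl
f=ctrl.grab_frame('side');crop(f,285,130,140,110,5,'pics/s3c.png')
E
```

```text
t 5.88 bench [ -2.1 -95.1] z 108.3 F [-0.1  0.4  0.3] gap -0.2
target [527.3  -3.2  86. ] shift mm [ 2.3 -4.7 22.3] rot [-0.01  0.37 -0.3 ]
```

View pics/s3c.png

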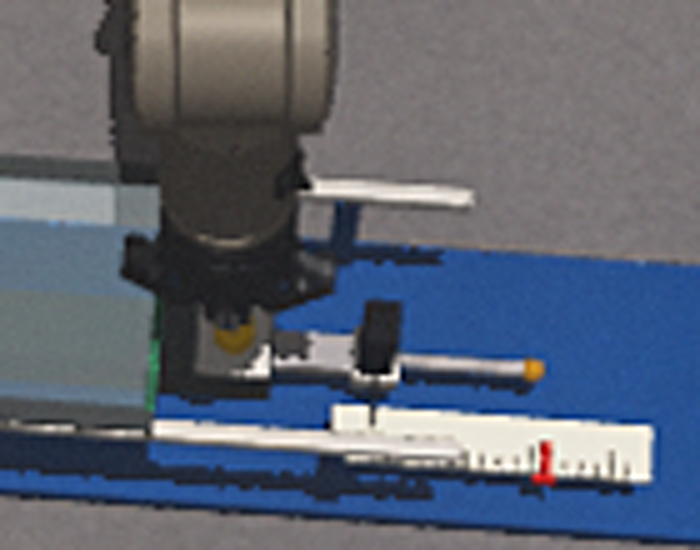

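The closed fingertips are just above the button, near (235,325). I'll press down gently.

Request:
{"name": "apply_moves", "arguments": {"increments": "0.002 -0.004 0 0 0 0 1; 0.002 -0.004 0.006 0 0 0 1; 0.002 -0.004 0.012 0 0 0 1; 0.002 -0.004 0.016 0 0 0 1; 0.002 -0.004 0.018 0 0 0 1"}}

```text
t: 6.55
tool_pos: [529.9, -2.7, 92.9]
ee_rot: [[0.996, 0.084, 0.001], [0.084, -0.996, -0.0], [0.001, 0.0, -1.0]]
ft_force: [-0.2, 0.7, 2.7]
finger_gap: 0.0
```

```bash
python3 go.py 0 -90 86
```

```text
t 6.55 bench [  2.7 -90.2] z 92.9 F [-0.2  0.7  2.7] gap 0.0
target [527.3  -2.8  86. ] shift mm [-2.7 -0.2  6.9] rot [ 0.01 -0.03 -0.24]
```

Request:
{"name": "apply_moves", "arguments": {"increments": "0 0 0.001 0 0 0 1; 0 0 0.002 0 0 0 1; 0 0 0.003 0 0 0 1; 0 0 0.004 0 0 0 1; 0 0 0.004 0 0 0 1"}}

```text
t: 7.18
tool_pos: [530.0, -2.8, 89.9]
ee_rot: [[0.996, 0.084, 0.001], [0.084, -0.996, -0.001], [0.001, 0.001, -1.0]]
ft_force: [-1.6, 0.2, 7.7]
finger_gap: 0.1
```

Request:
{"name": "apply_moves", "arguments": {"increments": "0 0 0.001 0 0 0 1; 0 0 0.002 0 0 0 1; 0 0 0.002 0 0 0 1; 0 0 0.002 0 0 0 1; 0 0 0.002 0 0 0 1"}}

```text
t: 7.8
tool_pos: [530.2, -3.0, 89.5]
ee_rot: [[0.996, 0.084, 0.002], [0.084, -0.996, -0.001], [0.002, 0.001, -1.0]]
ft_force: [-4.0, -1.4, 16.3]
finger_gap: 0.3
```

The force rose to 16 N with z stuck at 89.5, so the button has bottomed out. I'll lift and go over the grip.

Request:
{"name": "apply_moves", "arguments": {"increments": "0 0 -0.04 0 0 0 1; 0 0 -0.08 0 0 0 1; -0.001 -0.03 -0.08 0 0 0.2 0; -0.002 -0.06 -0.08 0 0 -0.2 0; -0.003 -0.088 -0.08 0 0 -0.2 0"}}

```text
t: 8.43
tool_pos: [518.4, 85.6, 166.2]
ee_rot: [[0.996, 0.087, -0.002], [0.087, -0.996, -0.0], [-0.002, 0.0, -1.0]]
ft_force: [1.4, -0.2, -0.3]
finger_gap: 54.0
```

Request:
{"name": "apply_moves", "arguments": {"increments": "0 0 0 0 0 0 0; 0 0 0 0 0 0 0; 0 0 0 0 0 0 0; 0 0 0 0 0 0 0; 0 0 0 0 0 0 0"}}

```text
t: 9.05
tool_pos: [519.4, 84.2, 166.8]
ee_rot: [[0.996, 0.086, -0.0], [0.086, -0.996, -0.0], [-0.0, 0.0, -1.0]]
ft_force: [0.5, 0.4, -0.4]
finger_gap: 85.3
```

```bash
python3 go.py -0.5 -1.5 84; python3 - <<'E'
from h import *
from plant import ctrl
f=ctrl.grab_frame('side');np.savez('side4.npz',**f);crop(f,285,130,140,110,5,'pics/s4c.png')
E
```

```text
t 9.05 bench [-0.2 -2.7] z 166.8 F [ 0.5  0.4 -0.4] gap 85.3
target [519.   85.4  84. ] shift mm [-0.3 -1.3 82.8] rot [ 0.01  0.01 -0.09]
```

View pics/s4c.png

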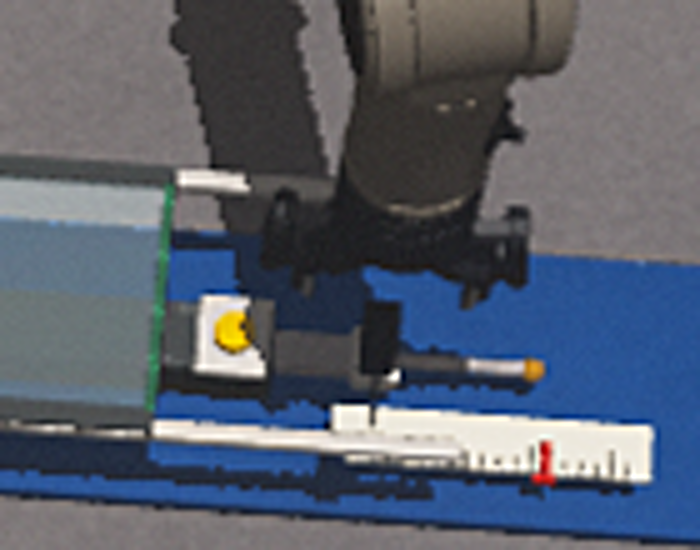

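The jaws straddle the black grip at (380,335), the button is down and the guard hasn't moved. I'll lower and grip.

Request:
{"name": "apply_moves", "arguments": {"increments": "0 -0.001 0.03 0 0 0 0; 0 -0.001 0.06 0 0 0 0; 0 -0.001 0.081 0 0 0 0; 0 -0.001 0.081 0 0 0 0; 0 -0.001 0.081 0 0 0 1"}}

```text
t: 9.72
tool_pos: [520.0, 86.0, 86.7]
ee_rot: [[0.996, 0.087, 0.002], [0.087, -0.996, 0.0], [0.002, -0.0, -1.0]]
ft_force: [0.1, 0.4, 0.3]
finger_gap: 69.8
```

Request:
{"name": "apply_moves", "arguments": {"increments": "0 0 0 0 0 0 1; 0 0 0 0 0 0 1; 0 0 0 0 0 0 1; 0 0 0 0 0 0 1; 0 0 0 0 0 0 1"}}

```text
t: 10.35
tool_pos: [519.7, 85.5, 86.6]
ee_rot: [[0.996, 0.087, 0.001], [0.087, -0.996, -0.001], [0.001, 0.001, -1.0]]
ft_force: [-0.9, -1.7, 6.4]
finger_gap: 21.3
```

```bash
python3 go.py -0.5 108 86
```

```text
t 10.35 bench [ 0.2 -1.5] z 86.6 F [-0.9 -1.7  6.4] gap 21.3
target [509.3 194.4  86. ] shift mm [  -0.8 -109.5    0.5] rot [ 0.04 -0.06 -0.03]
```

Request:
{"name": "apply_moves", "arguments": {"increments": "0 -0.022 0 0 0 0 1; 0 -0.044 0 0 0 0 1; 0 -0.066 0 0 0 0 1; 0 -0.088 0 0 0 0 1; 0 -0.109 0 0 0 0 1"}}

```text
t: 10.98
tool_pos: [510.0, 192.1, 86.6]
ee_rot: [[0.996, 0.086, 0.0], [0.086, -0.996, -0.004], [-0.0, 0.004, -1.0]]
ft_force: [-1.8, -6.8, 9.2]
finger_gap: 21.4
```

Request:
{"name": "apply_moves", "arguments": {"increments": "0 0 0 0 0 0 1; 0 0 0 0 0 0 1; 0 0 0 0 0 0 1; 0 0 0 0 0 0 1; 0 0 0 0 0 0 1"}}

```text
t: 11.6
tool_pos: [510.0, 192.6, 86.6]
ee_rot: [[0.996, 0.087, 0.0], [0.087, -0.996, -0.002], [0.0, 0.002, -1.0]]
ft_force: [-2.2, -3.5, 7.0]
finger_gap: 21.8
```

```bash
python3 go.py -0.5 108 86; python3 - <<'E'
from h import *
from plant import ctrl
f=ctrl.grab_frame('side');np.savez('side5.npz',**f);crop(f,300,130,130,110,6,'pics/s5c.png');crop(f,375,195,50,40,15,'pics/s5d.png')
f=ctrl.grab_frame('top');np.savez('top5.npz',**f);crop(f,225,155,160,90,5,'pics/t5c.png')
E
```

```text
t 11.6 bench [  0.  106.1] z 86.6 F [-2.2 -3.5  7. ] gap 21.8
target [509.3 194.4  86. ] shift mm [-0.5 -1.9  0.6] rot [ 0.12 -0.01 -0.08]
```

View pics/s5c.png

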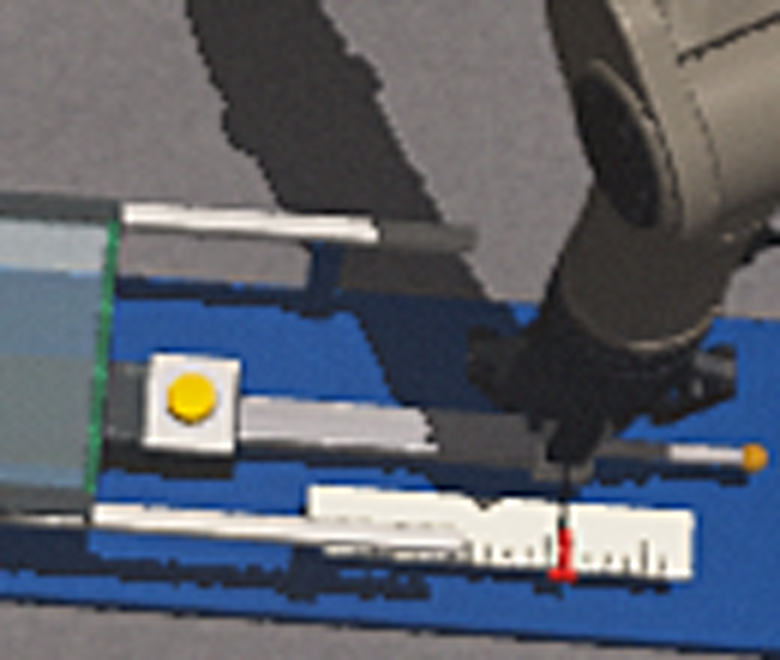

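View pics/s5d.png

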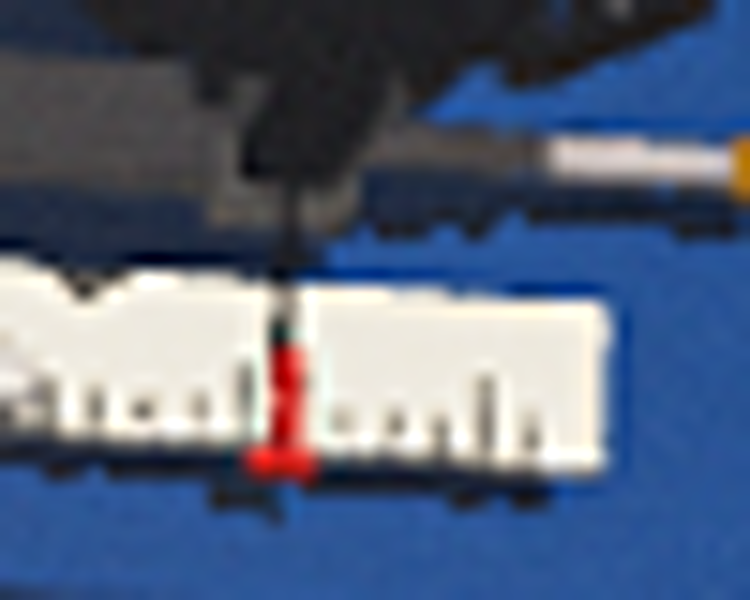

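View pics/t5c.png

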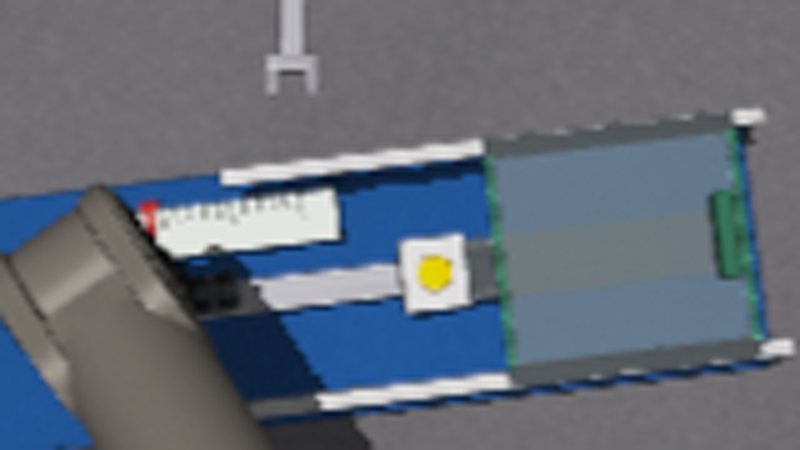

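The needle in s5d runs from (290,190) to (281,330) and the red line from (288,352) to (285,450). It looks aligned to about 1–2 mm; I'll compute the offset with the fitted pose.

```bash
python3 - <<'E'
from fit import *
f=dict(np.load('side5.npz'))
C=lambda u,v:(375+(u+.5)/15-.5,195+(v+.5)/15-.5)
for n,p,z in [('n1',C(290,200),65),('n2',C(284,295),65),('n3',C(281,330),65),('m1',C(288,360),60),('m2',C(285,395),60),('m3',C(284,440),60)]:
    print(n,inv(q,ray(f,*p,z)).round(1))
# subpixel: needle darkness centroid / red centroid per row
im=f['img'].astype(float)
for v in range(210,227):
    r=im[v,388:401];red=np.clip(r[:,0]-r[:,1]-40,0,None);dk=np.clip(130-r.max(1),0,None);u=np.arange(388,401)
    o=[v]
    if red.sum()>60:c=(u*red).sum()/red.sum();o+=['red',inv(q,ray(f,c,v,60)).round(1)]
    if dk.sum()>30:c=(u*dk).sum()/dk.sum();o+=['dark',inv(q,ray(f,c,v,65)).round(1)]
    print(*o)
E
```

```text
n1 [ 16.3 105.7]
n2 [ 37.3 105. ]
n3 [ 44.9 104.6]
m1 [ 49.7 106.9]
m2 [ 57.4 106.5]
m3 [ 67.1 106.6]
210 dark [ 23.4 105.4]
211 dark [27.1 99.8]
212 dark [30.4 99.6]
213 dark [ 33.4 103.9]
214
215
216 dark [ 43.2 103.7]
217 dark [ 46.5 103.8]
218 red [ 48.  106.4]
219 red [ 51.3 106.6]
220 red [ 54.6 106.6]
221 red [ 57.8 106.8]
222 red [ 61.1 106.7]
223 red [ 64.3 106.7]
224 red [ 67.5 106.8]
225 red [ 70.9 105.6] dark [72.9 97.8]
226 red [ 74.  106.9] dark [ 75.2 109.1]
```

Both the image and the travel say the needle is about 2 mm short, so I'll draw it out 2 mm more.

Request:
{"name": "apply_moves", "arguments": {"increments": "0 -0.001 0 0 0 0 1; 0 -0.002 0 0 0 0 1; 0 -0.002 0 0 0 0 1; 0 -0.002 0 0 0 0 1; 0 -0.002 0 0 0 0 1"}}

```text
t: 12.32
tool_pos: [509.9, 194.1, 86.6]
ee_rot: [[0.996, 0.086, 0.0], [0.086, -0.996, -0.003], [0.0, 0.003, -1.0]]
ft_force: [-1.9, -4.8, 8.9]
finger_gap: 21.6
```

Request:
{"name": "apply_moves", "arguments": {"increments": "0 0 0 0 0 0 1; 0 0 0 0 0 0 1; 0 0 0 0 0 0 1; 0 0 0 0 0 0 1; 0 0 0 0 0 0 1"}}

```text
t: 12.95
tool_pos: [509.9, 194.1, 86.6]
ee_rot: [[0.996, 0.086, 0.0], [0.086, -0.996, -0.003], [0.0, 0.003, -1.0]]
ft_force: [-1.6, -4.4, 8.1]
finger_gap: 21.6
```

```bash
python3 go.py -0.5 108 86; python3 - <<'E'
from fit import *
from plant import ctrl
f=ctrl.grab_frame('side');crop(f,375,195,50,40,15,'pics/s6d.png');crop(f,150,100,260,220,3,'pics/s6.png')
im=f['img'].astype(float)
for v in range(208,224):
    r=im[v,388:401];red=np.clip(r[:,0]-r[:,1]-40,0,None);dk=np.clip(130-r.max(1),0,None);u=np.arange(388,401)
    o=[v]
    if red.sum()>60:c=(u*red).sum()/red.sum();o+=['red',inv(q,ray(f,c,v,60)).round(1)]
    if dk.sum()>30:c=(u*dk).sum()/dk.sum();o+=['dark',inv(q,ray(f,c,v,65)).round(1)]
    if len(o)>1:print(*o)
E
```

```text
t 12.95 bench [  0.  107.6] z 86.6 F [-1.6 -4.4  8.1] gap 21.6
target [509.3 194.4  86. ] shift mm [-0.5 -0.4  0.6] rot [ 0.16 -0.01 -0.1 ]
208 dark [ 16.7 106.5]
209 dark [ 20.  107.1]
210 dark [ 23.6 103. ]
211 dark [ 26.9 102.9]
212 dark [ 30.3 101.1]
213 dark [ 33.2 105.9]
214 dark [ 36.5 106.6]
215 dark [ 39.7 106.7]
216 dark [ 43.  106.8]
217 dark [ 46.3 106.9]
218 red [ 48.  107.1]
219 red [ 51.3 106.6]
220 red [ 54.6 106.6]
221 red [ 57.8 106.8]
222 red [ 61.1 106.8]
223 red [ 64.3 106.7]
```

View pics/s6d.png

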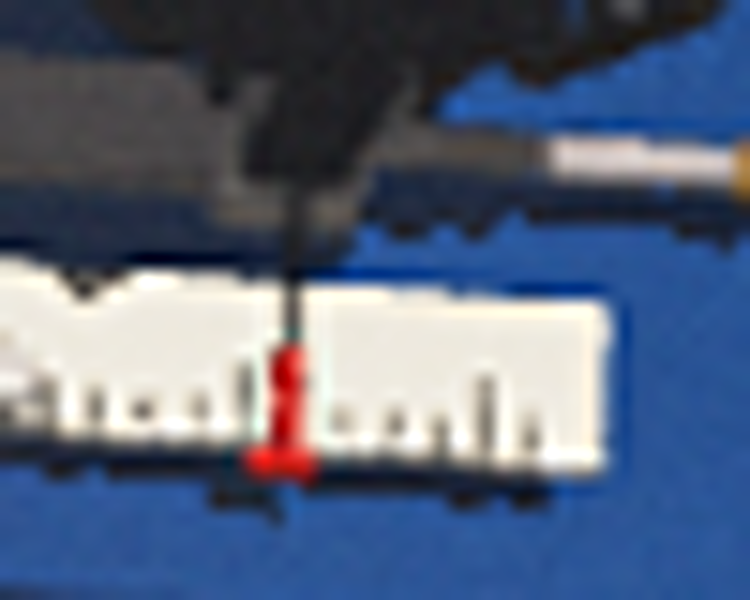

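View pics/s6.png

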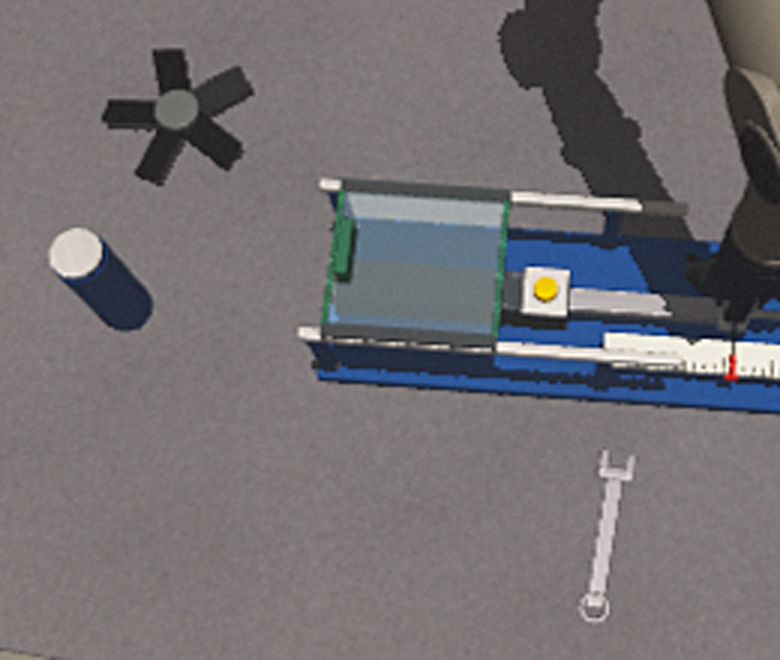

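The needle at (291,330) meets the red line at (288,360), agreeing within about 0.5 mm. The guard is open, the button is down and the bystanders are untouched, so I'll hand in.

```bash
python3 -c "
from plant import ctrl
print(ctrl.finish_job());s=ctrl.sense();print(s['t'],s['tool_pos'],s['ft_force'],s['finger_gap'])"
```

```text
the job is handed in; nothing more can be done
None
the job is handed in; nothing more can be done
```

The job is handed in with the gripper still holding the gauge arm at the red mark, at about 13 s of the 54 s allowed. The hand-in gives no verdict, so the result below is from my own last checks.

I slid the guard open by its green handle, pressed the yellow button down with the closed fingers, then gripped the black grip and drew the arm out about 109 mm. After the first draw the needle was about 2 mm short, so I pulled it 2 mm further.

- **Needle:** within about 0.5 mm of the middle of the red mark in the side image. My earlier estimate of the full travel needed was about 0.5 mm longer than I drew it. The tool position was the same at the end of the last two move calls.
- **Guard:** open about 178 mm, judged from where the gripper held the handle. It had not visibly moved in later pictures.
- **Lock button:** it stopped with the fingertips at 89.5 mm, against 90 mm given for fully down, with the force rising to 16 N.
- **Grip:** the jaws stood at 21.6 mm on the 22 mm grip, with about 4.4 N along the pull direction at the wrist. I could not read the finger contact force itself.
- **Spare fan, can and spanner:** they looked in place in the last side picture, and the arm never went near them. I did not measure their positions again.

No check failed.

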